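# Glue pot off the warmer, warmer covered

## Task

Gluing is done at the turner's bench: lift the glue pot by its handle off the warmer and set it down gently, upright, in the middle of the round cork trivet. Then find the warmer's cover in the crate, the larger of the two knobbed discs, and lay it flat over the warmer's opening without dropping it, so that the opening is fully closed. Keep the pot upright all the time, and leave everything else in the crate and on the bench where it is.

Things in the scene. Friction and masses are not known exactly. Their poses are not given: they have to be found in the camera images.
- pot: the glue pot, on the warmer, any yaw: closed round aluminium pot 96 mm across (lid rim 100), 111 mm high, 0.5-0.88 kg, with a rigid upright hoop handle: thin wires at y = +-53 mm rise to a dark wooden grip bar, 16 mm thick (x), 78 mm long (y), 16 mm high, centred 165 mm above the origin; 46 mm free between lid and bar. Origin: centre of underside; y axis along the bar.
- pot_grip (a point): centre of the pot's wooden grip bar, 165 mm above the pot's underside; axes as the pot's
- warmer: the pot warmer, fixed: grey round stand 140 mm across (foot 148), 70 mm high; flat top rim round an open well 68 mm across, 40 mm deep. Four steel pins, 8 mm thick, on the rim 60 mm from the axis at 45, 135, 225, 315 degrees to its x axis, 14 mm above the rim. Origin: centre of underside; z up; dial at -x.
- warmer_top (a point): centre of the warmer's opening, level with its top rim, 70 mm above the bench; pot and cover rest at this height
- trivet: flat round cork trivet, 160 mm across, 12 mm thick, fixed to the bench. Origin: centre of its underside.
- trivet_top (a point): centre of the trivet's upper face, 12 mm above the bench
- crate: open plywood crate, fixed, outside 210 mm (x) by 260 mm (y) by 60 mm high, walls and floor 6 mm. Origin: centre of underside. Holds the cover, small cover, tube and offcut, one in each quarter, in any order: quarter centres at x = +-49.5, y = +-62 mm.
- cover: the warmer's cover: flat steel disc 90 mm across, 6 mm thick, with a black knob in the middle, 24 mm in diameter, from 12 to 28 mm above the underside, on a 14 mm stem; 0.14-0.24 kg. Origin: centre of underside. Lies flat on the crate's floor, knob up; the larger of the two discs there.
- cover_knob (a point): middle of the cover's knob, 20 mm above its underside
- small_cover: bystander: a smaller steel disc, 60 mm across, 6 mm thick, with the same knob; too small for the warmer, stays in the crate. Origin: centre of underside.
- tube: bystander: steel tube standing upright in the crate, 40 mm across, 110 mm high. Origin: centre of underside.
- offcut: bystander: square hardwood offcut, 26 x 100 (along y) x 26 mm, lying in the crate. Origin: centre of underside.
- bottle: bystander: white bottle, 66 mm across, 200 mm tall, standing in the open bench in front of the robot. Origin: centre of underside.
- drill: bystander: cordless drill standing on its battery, 222 mm tall, its barrel at 160 to 220 mm height reaching from 65 mm behind (-x) to 165 mm ahead (+x) of the origin, battery 115 x 75 mm. Origin: centre of underside.
- log: bystander: round wooden turning blank, 130 mm across, 55 mm high. Origin: centre of underside.
- marker: bystander: marker pen lying along its x axis, 130 mm long, 19 mm thick. Origin: middle of underside.
- goggles: bystander: clear safety goggles, about 155 mm (x) by 165 mm (y), 74 mm high. Origin: near their middle, on the bench.
Things that resemble listed ones, but are neither listed nor needed, are in the scene too. What is shaped like the cover but turquoise is not meant. Several things have the shape of the trivet; the one meant has the colours described above.

How it is judged:
By the outcome, as a careful person would: the job done as asked, in the order asked, and still so for the second after the job is handed in, with the robot touching nothing.
It also fails if it takes over 64 s, if anything falls off the work surface, if the arm or the gripper's body presses on something with over 40 N, if the wrist force passes 120 N, or if a joint passes its speed limit or range.

## Robot

A 7-joint arm with a two-finger parallel gripper is mounted at the origin on the work surface. World frame = base frame: x ahead of the robot, y to its left, z up, the work surface at z = 0. Lengths are in m, angles in rad, forces in N, time in s.
With the tool pointing down it reaches from about 0.4 to 0.85 m from the base axis. Payload 10.4 kg.
Tool frame: the origin (TCP) lies at the very end of the fingers, on their centre line; the grasp point (between the pads) lies 19 mm behind it; z points along the fingers, y is the line along which they close (so a half turn about z gives the same grasp; the last joint's range is limited). The gripper opens to 87 mm and grips with 3 to 60 N. Pads are 19 mm wide; open, the fingers measure 117 mm over their backs; the gripper's body (75 mm by 190 mm) begins 51 mm behind the grasp point.
Start: joints at [1.16, 0.332, -0.065, 1.46, 0.022, 1.35, -0.088], TCP at [0.236, -0.579, 0.223] pointing down, gripper open.
Joint ranges: [-2.6, 2.6], [-0.5, 2.12], [-1.47, 1.34], [0.16, 2.42], [-1.27, 4.41], [0.06, 2.06], [-2.6, 2.6]. Speed limits (rad/s): [2.22, 2.22, 2.79, 2.79, 3.14, 3.14, 3.14].

## Interface

Orientations are given as a unit quaternion [x, y, z, w].
In Python, from bench import * gives the robot as it stands.
- The arm moves only by the tool carry_out, never from a script. Its argument "deltas" is a list of rows, each an object with "hand": the finger opening in mm, from 0 to 87; "dp": the shift along the tool's x, y, z each as a share of 250 mm, from -1 to 1, a list of three; "spin": the turn about the tool's z as a share of pi rad, from -1 to 1. In form: [{"hand": hand, "dp": [dx, dy, dz], "spin": spin}, ...]. A call has 1 to 20 rows; each row is the pose to reach, as a shift and turn from the pose commanded when the call began, along the tool's axes at that moment, turning the shorter way round; what a row does not reach only later rows make up. A row lasts 1/10 s, in which the tool goes at most 50 mm and 8.59 degrees, less where a joint would pass 70% of its speed; a pose out of reach is approached as far as the arm can. A call with a number of a shift or a turn outside -1 to 1 is refused whole. A call with a gripper value outside its range is refused whole. The fingers move at their own pace and stop on an object; "force" is the grip in N (left out, the last holds). Time passes only in rows, so rows that repeat a pose let the fingers close. It gives the time, the measured TCP pose, the force, the opening and the grip force at its end, in the units of the state.
- read_state(): the state, without advancing time (a new reading comes with each control period).
- camera(name): name is "scene" or "top"; returns the picture (480x640x3 uint8, red, green, blue); there is no depth.
- get_calibration(name): a dict with "fx", "fy", "cx", "cy" (pixels), "k1" (the pictures are not rectified: a ray, as slopes to the right and down, at radius r is drawn at 1 + k1 r^2 times it, then the intrinsics apply), "R" (3x3) and "t" (3): a world point X has camera coordinates R X + t. Camera axes: x right, y down, z forward; pixel columns grow to the right and rows downward; lengths in m; the calibration is good to about 2 mm. A picture is of the moment at which its call begins. get_calibration takes no time and is no camera call.
- close_job(): hands the job in; it is judged then, once.
The state is a dict: "time": time; "joint_positions": joint angles; "joint_vel": joint speeds; "joint_torque": joint torques, N m; "ee_pos": TCP position; "eef_rot": TCP orientation; "ft_force": force on the tool from outside, world axes, zero at the start; "torque": the same for the moment, N m; "width": finger opening in m; "grip_force": force on a finger pad.
Only numpy, scipy, OpenCV 4.12 (cv2) and the standard library are available. Lean on these libraries where they do the work, as an engineer would, in place of code of your own. Each camera call takes 0.05 s, during which the arm holds its last target. There are 200 camera calls.

## Working session

There is one attempt and no reset: what is moved stays moved. The work goes in short steps, Python scripts to look and compute and a tool call to move; the robot and the scene stay as the last step left them, time stands still between calls to the robot, and variables do not carry over. Pictures are saved under pics/ and viewed, at most 11 in all, crops included, and the job is handed in when it is done.

Besides the shell and the picture viewer there is one more tool, called by a JSON object that holds its "op" and its "data". carry_out: Moves the arm, as the interface text tells. Its arguments: {"type":"object","properties":{"deltas":{"type":"array","items":{"type":"object","properties":{"hand":{"type":"number"},"dp":{"type":"array","items":{"type":"number","minimum":-1,"maximum":1}},"spin":{"type":"number","minimum":-1,"maximum":1}}}},"force":{"type":"number"}},"required":["deltas"]}

```bash
mkdir -p pics; ls; python3 - <<'E'
from bench import *
import cv2
for n in("scene","top"):
    cv2.imwrite(f"pics/{n}0.png",camera(n)[:,:,::-1]); c=get_calibration(n); print(n,c)
s=read_state();print(s['time'],s['ee_pos'],s['eef_rot'],s['width'])
E
```

```text
pics
scene {'fx': 615.1199397468089, 'fy': 615.1199397468089, 'cx': 322.0324719731141, 'cy': 240.20390825829978, 'k1': -0.2143814085948582, 'R': array([[ 0.78352958,  0.62135067, -0.00217489],
       [ 0.40315678, -0.51104205, -0.75914468],
       [-0.47280652,  0.59393549, -0.6509183 ]]), 't': array([-0.41679448, -0.09109036,  1.98377115])}
top {'fx': 479.50834195249325, 'fy': 479.50834195249325, 'cx': 316.90124817314927, 'cy': 233.25699751858832, 'k1': -0.0871632981940286, 'R': array([[-0.00456075, -0.99998791,  0.00183747],
       [-0.97645986,  0.00405717, -0.21566104],
       [ 0.21565098, -0.00277779, -0.97646656]]), 't': array([0.04437844, 0.54121258, 1.45328652])}
0.1 [ 0.23622561 -0.57825617  0.22183279] [ 9.81254247e-01  1.92716564e-01 -1.56302930e-04 -6.35468486e-04] 0.08720592500148239
```

View pics/scene0.png

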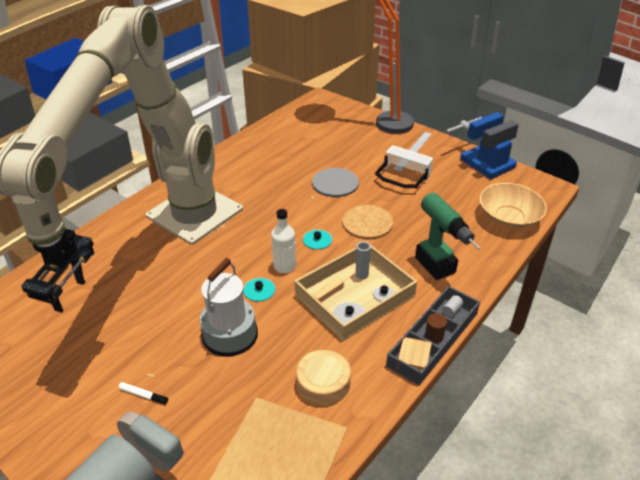

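View pics/top0.png

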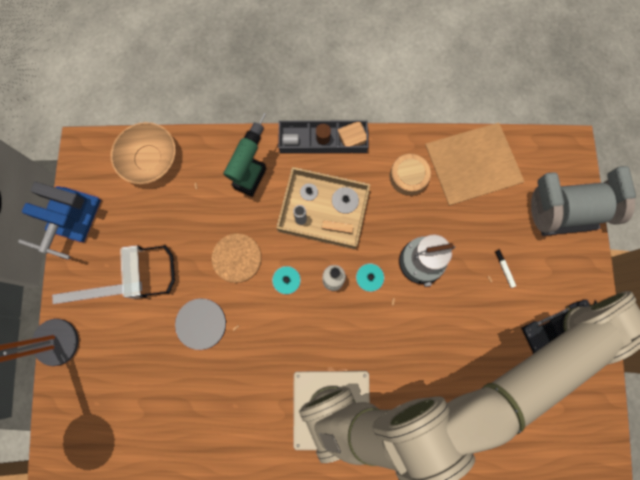

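The scene view shows the pot on the warmer at (225,310), the cork trivet at (367,221) and the crate at (355,287). The top view shows the pot and its bar at (435,250), the crate at (324,208) and the trivet at (236,257).

Things that could be confused, with top-view pixels:
- **Cover:** the large steel disc (346,199), the small disc (309,190), and turquoise discs (286,280) and (370,277). I choose (346,199).
- **Trivet:** the cork disc (236,257), the grey disc (200,324), and the log (411,174). I choose (236,257).

Next I'll check these in a close crop.

```bash
cat > h.py <<'E'
import numpy as np, cv2
from bench import *
def ray(n,uv):
    c=get_calibration(n); K=np.array([[c['fx'],0,c['cx']],[0,c['fy'],c['cy']],[0,0,1]])
    p=cv2.undistortPoints(np.array(uv,float).reshape(-1,1,2),K,np.array([c['k1'],0,0,0,0]))[:,0]
    R=np.array(c['R']);t=np.array(c['t'])
    return -R.T@t, np.c_[p,np.ones(len(p))]@R
def cast(n,uv,z):
    o,d=ray(n,uv); return o+d*((z-o[2])/d[:,2])[:,None]
def proj(n,X):
    c=get_calibration(n);x=np.atleast_2d(X)@np.array(c['R']).T+c['t'];x=x[:,:2]/x[:,2:]
    x=x*(1+c['k1']*(x**2).sum(1,keepdims=True));return x*[c['fx'],c['fy']]+[c['cx'],c['cy']]
def circ(P):  # LSQ circle
    A=np.c_[2*P[:,:2],np.ones(len(P))];b=(P[:,:2]**2).sum(1);s=np.linalg.lstsq(A,b,rcond=None)[0]
    return s[:2],np.sqrt(s[2]+s[0]**2+s[1]**2)
def biggest(m):
    cs,_=cv2.findContours(m.astype('uint8'),cv2.RETR_EXTERNAL,cv2.CHAIN_APPROX_NONE);return max(cs,key=cv2.contourArea)[:,0]
E
python3 - <<'E'
import cv2,numpy as np
s=cv2.imread('pics/scene0.png');t=cv2.imread('pics/top0.png')
r=lambda im,x,y,w,h:cv2.resize(im[y:y+h,x:x+w],(400,300),interpolation=cv2.INTER_CUBIC)
cv2.imwrite('pics/crop1.png',np.vstack([np.hstack([r(t,270,165,108,81),r(t,390,220,80,60)]),np.hstack([r(s,295,235,124,93),r(s,185,250,120,90)])]))
E
```

```text
(no output)
```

View pics/crop1.png

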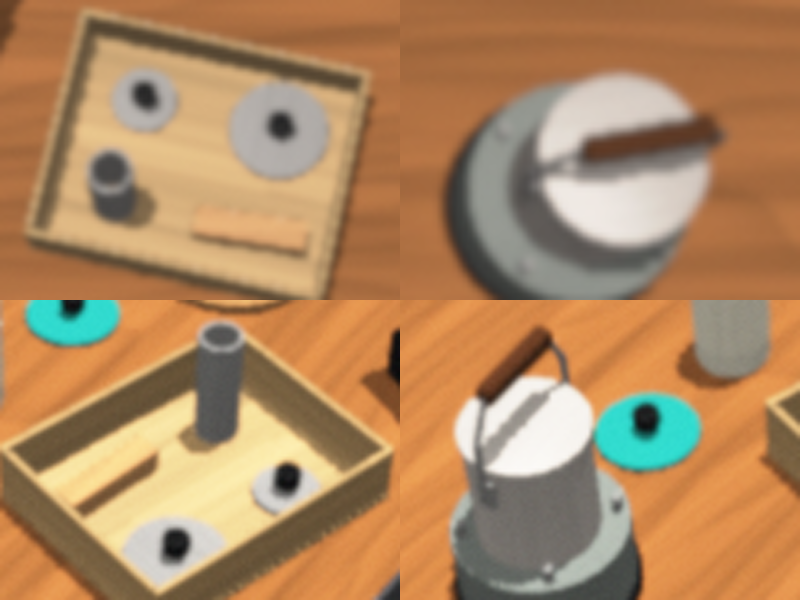

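The close crop confirms the choice: the larger bare-steel disc is at top pixel (345,200). It is clearly wider than the one at (309,190), and the turquoise ones lie outside the crate. The pot bar runs about (427,250) to (453,246) in the top view and (209,278) to (228,260) in the scene view.

```bash
cat > m.py <<'E'
from h import *
T=cv2.imread('pics/top0.png');S=cv2.imread('pics/scene0.png')
def hsv(im):return cv2.cvtColor(im,cv2.COLOR_BGR2HSV).astype(int)
def win(m,x,y,w,h):
    o=np.zeros(m.shape,bool);o[y:y+h,x:x+w]=1;return m&o
HT,HS=hsv(T),hsv(S)
out=lambda n,x:print(n,np.round(x,4))
# trivet: cork differs from bench in hue/sat
for y,x in((257,236),(257,205),(230,225),(200,346),(245,432),(247,445),(275,410)):print((x,y),HT[y,x])
g=lambda H:(H[...,1]<60)&(H[...,2]>100)
for n,H,w in(('top',HT,(328,182,36,36)),('scene',HS,(328,295,36,32)),):
    m=win(g(H),*w);c=biggest(cv2.morphologyEx(m.astype('uint8'),cv2.MORPH_CLOSE,np.ones((9,9))));P=cast(n,c,.012);out(n+' cover',(*circ(P)[0],circ(P)[1]))
    k=win(H[...,2]<70,*w) if n=='top' else win(H[...,2]<60,338,300,22,20);ys,xs=np.nonzero(k);out(n+' knobpx',(xs.mean(),ys.mean(),len(xs)));out(n+' knob@26',cast(n,[[xs.mean(),ys.mean()]],.028))
for n,H,w in(('top',HT,(422,235,36,25)),('scene',HS,(203,255,32,32))):
    m=win((H[...,2]<125)&(H[...,1]>110)&((H[...,0]<12)|(H[...,0]>170)),*w);c=biggest(m);(ctr,wh,a)=cv2.minAreaRect(c);b=cv2.boxPoints((ctr,wh,a))
    e=sorted(((b[i]+b[(i+1)%4])/2 for i in range(4)),key=lambda q:np.linalg.norm(q-ctr))[2:]
    out(n+' bar px',(ctr,wh));E=cast(n,e,.237);out('  ends',E);out('  mid,len,ang',(*E[:,:2].mean(0),np.linalg.norm(E[0]-E[1]),np.degrees(np.arctan2(*(E[1]-E[0])[[1,0]]))))
# pot lid from top (white)
c=biggest(win((HT[...,1]<60)&(HT[...,2]>185),410,225,50,50));P=cast('top',cv2.convexHull(c)[:,0],.181);out('lid',(*circ(P)[0],circ(P)[1]))
E
python3 m.py
```

```text
(236, 257) [ 14 133 201]
(205, 257) [ 13 159 164]
(225, 230) [ 12 157 167]
(346, 200) [ 0  6 46]
(432, 245) [ 12  26 193]
(445, 247) [ 11 148  93]
(410, 275) [50 10 73]
top cover [ 0.6651 -0.0512  0.0431]
top knobpx [345.3913 198.5217  23.    ]
top knob@26 [[ 0.6644 -0.0519  0.028 ]]
scene cover [ 0.6571 -0.0476  0.0363]
scene knobpx [349.     310.3542  48.    ]
scene knob@26 [[ 0.667  -0.0557  0.028 ]]
top bar px [[440.3066 247.291 ]
 [  3.7523  27.1349]]
  ends [[ 0.4667 -0.3376  0.237 ]
 [ 0.455  -0.2617  0.237 ]]
  mid,len,ang [ 4.6080e-01 -2.9970e-01  7.6800e-02  9.8742e+01]
scene bar px [[219.25   269.75  ]
 [  5.6569  26.163 ]]
  ends [[ 0.4577 -0.2638  0.237 ]
 [ 0.4688 -0.3357  0.237 ]]
  mid,len,ang [ 4.63200e-01 -2.99800e-01  7.28000e-02 -8.12141e+01]
lid [ 0.4555 -0.2959  0.0454]
```

```bash
cat > m2.py <<'E'
from h import *
T=cv2.imread('pics/top0.png');S=cv2.imread('pics/scene0.png')
for n,im,(x,y,w,h) in(('top',T,(200,222,72,72)),('scene',S,(335,198,66,48))):
    H=cv2.cvtColor(cv2.GaussianBlur(im,(3,3),0),cv2.COLOR_BGR2HSV)[y:y+h,x:x+w]
    d=cv2.cvtColor(cv2.GaussianBlur(im,(3,3),0),cv2.COLOR_BGR2LAB)[y:y+h,x:x+w][...,0]
    g=H[...,1].astype('uint8'); th,m=cv2.threshold(g,0,255,cv2.THRESH_BINARY_INV|cv2.THRESH_OTSU)
    m=cv2.morphologyEx(m,cv2.MORPH_CLOSE,np.ones((5,5)));m=cv2.morphologyEx(m,cv2.MORPH_OPEN,np.ones((7,7)))
    c=cv2.convexHull(biggest(m))[:,0]+[x,y];P=cast(n,c,.010);q=circ(P);print(n,th,q,len(c),np.abs(np.linalg.norm(P[:,:2]-q[0],axis=1)-q[1]).max())
E
python3 m2.py; python3 - <<'E'
from h import *
from scipy.spatial.transform import Rotation as R
s=read_state();A=R.from_quat(s['eef_rot']).as_matrix();print(A.round(4))
p=np.array(s['ee_pos'])
for X in([.462,-.3,.33],):print(A.T@(X-p)/.25)
print(np.degrees(np.arctan2(A[1,1],A[0,1])))
E
```

```text
top 145.0 (array([0.47340145, 0.30365857]), np.float64(0.08021455828065926)) 27 0.0008707372564671634
scene 148.0 (array([0.47925477, 0.28773285]), np.float64(0.08941192935989418)) 17 0.018326154248759996
[[ 9.257e-01  3.782e-01 -6.000e-04]
 [ 3.782e-01 -9.257e-01  1.200e-03]
 [-1.000e-04 -1.300e-03 -1.000e+00]]
[ 1.25694423 -0.68935625 -0.43184569]
-67.7772727376977
```

{"op": "carry_out", "data": {"deltas": [{"hand": 60, "dp": [0.15, -0.08, -0.2], "spin": -0.05}, {"hand": 60, "dp": [0.3, -0.16, -0.4], "spin": -0.1}, {"hand": 60, "dp": [0.45, -0.25, -0.43], "spin": -0.14}, {"hand": 60, "dp": [0.6, -0.34, -0.43], "spin": -0.19}, {"hand": 60, "dp": [0.75, -0.42, -0.43], "spin": -0.24}, {"hand": 60, "dp": [0.9, -0.5, -0.43], "spin": -0.28}, {"hand": 60, "dp": [0.95, -0.58, -0.43], "spin": -0.33}, {"hand": 60, "dp": [1, -0.64, -0.43], "spin": -0.38}, {"hand": 60, "dp": [1, -0.68, -0.43], "spin": -0.42}, {"hand": 60, "dp": [1, -0.69, -0.43], "spin": -0.425}, {"hand": 60, "dp": [1, -0.69, -0.43], "spin": -0.425}, {"hand": 60, "dp": [1, -0.69, -0.43], "spin": -0.425}]}}

```text
time: 1.3
ee_pos: [0.4023, -0.3251, 0.3299]
eef_rot: [0.653, 0.757, -0.0, -0.0]
ft_force: [-0.6, 0.6, 0.0]
width: 0.0601
grip_force: 0.0
```

```bash
cat > d.py <<'E'
from h import *
import sys
from scipy.spatial.transform import Rotation as R
def info():
    s=read_state();A=R.from_quat(s['eef_rot']).as_matrix();p=np.array(s['ee_pos'])
    print('t',round(s['time'],2),'p',p.round(4),'yang',round(np.degrees(np.arctan2(A[1,1],A[0,1])),2),'tilt',A[:,2].round(3),'w',round(s['width']*1e3,1),'gf',round(s['grip_force'],1),'f',np.round(s['ft_force'],1),'q',np.round(s['joint_positions'],2))
    return A,p
if __name__=='__main__':
    A,p=info()
    if len(sys.argv)>1: print('dp',(A.T@(np.array(list(map(float,sys.argv[1:4])))-p)/.25).round(4))
E
python3 d.py .462 -.300 .216
```

```text
t 1.3 p [ 0.4023 -0.3251  0.3299] yang 8.47 tilt [-0. -0. -1.] w 60.1 gf 0.0 f [-0.6  0.6  0. ] q [ 0.94  0.08 -0.37  1.54  0.03  1.52  0.72]
dp [0.0642 0.2512 0.4555]
```

{"op": "carry_out", "data": {"deltas": [{"hand": 60, "dp": [0.03, 0.13, 0], "spin": 0}, {"hand": 60, "dp": [0.064, 0.251, 0], "spin": 0}, {"hand": 60, "dp": [0.064, 0.251, 0], "spin": 0}, {"hand": 60, "dp": [0.064, 0.251, 0.1], "spin": 0}, {"hand": 60, "dp": [0.064, 0.251, 0.2], "spin": 0}, {"hand": 60, "dp": [0.064, 0.251, 0.3], "spin": 0}, {"hand": 60, "dp": [0.064, 0.251, 0.38], "spin": 0}, {"hand": 60, "dp": [0.064, 0.251, 0.44], "spin": 0}, {"hand": 60, "dp": [0.064, 0.251, 0.455], "spin": 0}, {"hand": 60, "dp": [0.064, 0.251, 0.455], "spin": 0}, {"hand": 60, "dp": [0.064, 0.251, 0.455], "spin": 0}]}}

```text
time: 2.4
ee_pos: [0.4626, -0.2994, 0.2173]
eef_rot: [0.652, 0.759, 0.0, 0.001]
ft_force: [0.1, 1.1, 0.0]
width: 0.0603
grip_force: 0.0
```

```bash
python3 d.py .462 -.300 .216; python3 - <<'E'
from h import *
s=camera('scene')[:,:,::-1];t=camera('top')[:,:,::-1]
cv2.imwrite('pics/s1.png',s);cv2.imwrite('pics/t1.png',t)
r=lambda im,x,y,w,h:cv2.resize(im[y:y+h,x:x+w],(400,300),interpolation=cv2.INTER_CUBIC)
cv2.imwrite('pics/crop2.png',np.hstack([r(s,165,220,120,90),r(t,390,215,80,60)]))
E
```

```text
t 2.4 p [ 0.4626 -0.2994  0.2173] yang 8.69 tilt [ 0.001 -0.001 -1.   ] w 60.3 gf 0.0 f [0.1 1.1 0. ] q [ 0.86  0.2  -0.42  1.65  0.09  1.31  0.58]
dp [-0.0018 -0.0027  0.0053]
```

View pics/crop2.png

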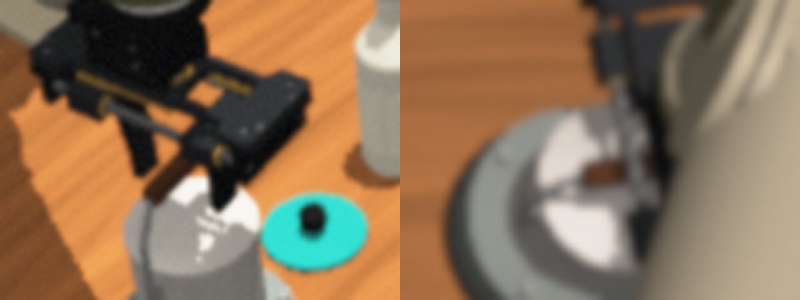

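The crop shows one finger on each side of the brown bar: in the scene crop the fingers are at (140,155) and (220,180), with the bar at (175,175). I'll close on it.

{"op": "carry_out", "data": {"deltas": [{"hand": 30, "dp": [0, 0, 0], "spin": 0}, {"hand": 18, "dp": [0, 0, 0], "spin": 0}, {"hand": 8, "dp": [0, 0, 0], "spin": 0}, {"hand": 8, "dp": [0, 0, 0], "spin": 0}, {"hand": 8, "dp": [0, 0, 0], "spin": 0}, {"hand": 8, "dp": [0, 0, 0], "spin": 0}, {"hand": 8, "dp": [0, 0, 0], "spin": 0}, {"hand": 8, "dp": [0, 0, -0.01], "spin": 0}, {"hand": 8, "dp": [0, 0, -0.03], "spin": 0}, {"hand": 8, "dp": [0, 0, -0.06], "spin": 0}, {"hand": 8, "dp": [0, 0, -0.1], "spin": 0}, {"hand": 8, "dp": [0, 0, -0.15], "spin": 0}, {"hand": 8, "dp": [0, 0, -0.2], "spin": 0}, {"hand": 8, "dp": [0, 0, -0.24], "spin": 0}, {"hand": 8, "dp": [0, 0, -0.26], "spin": 0}, {"hand": 8, "dp": [0, 0, -0.26], "spin": 0}], "force": 45}}

```text
time: 4.1
ee_pos: [0.4625, -0.2992, 0.2822]
eef_rot: [0.651, 0.759, 0.0, 0.001]
ft_force: [1.1, -0.0, -5.2]
width: 0.0154
grip_force: 44.9
```

```bash
python3 d.py .4735 .3035 .43
```

```text
t 4.1 p [ 0.4625 -0.2992  0.2822] yang 8.72 tilt [ 0.001 -0.001 -1.   ] w 15.4 gf 44.9 f [ 1.1 -0.  -5.2] q [ 0.86  0.17 -0.42  1.55  0.07  1.44  0.59]
dp [ 2.3757  0.4095 -0.5931]
```

{"op": "carry_out", "data": {"deltas": [{"hand": 8, "dp": [0, 0, -0.04], "spin": 0}, {"hand": 8, "dp": [0, 0, -0.1], "spin": 0}, {"hand": 8, "dp": [0, 0, -0.18], "spin": 0}, {"hand": 8, "dp": [0, 0, -0.26], "spin": 0}, {"hand": 8, "dp": [0, 0, -0.34], "spin": 0}, {"hand": 8, "dp": [0, 0, -0.42], "spin": 0}, {"hand": 8, "dp": [0.02, 0, -0.5], "spin": 0}, {"hand": 8, "dp": [0.06, 0.01, -0.56], "spin": 0}, {"hand": 8, "dp": [0.12, 0.02, -0.59], "spin": 0}, {"hand": 8, "dp": [0.18, 0.03, -0.59], "spin": 0}, {"hand": 8, "dp": [0.24, 0.04, -0.59], "spin": 0}, {"hand": 8, "dp": [0.28, 0.05, -0.59], "spin": 0}, {"hand": 8, "dp": [0.3, 0.05, -0.59], "spin": 0}, {"hand": 8, "dp": [0.3, 0.05, -0.59], "spin": 0}]}}

```text
time: 5.5
ee_pos: [0.463, -0.2223, 0.4286]
eef_rot: [0.651, 0.759, -0.0, -0.0]
ft_force: [-0.4, 0.1, -5.2]
width: 0.0157
grip_force: 44.9
```

```bash
python3 d.py .4735 .3035 .43;  python3 - <<'E'
from h import *
s=camera('scene')[:,:,::-1];t=camera('top')[:,:,::-1]
cv2.imwrite('pics/s2.png',s);cv2.imwrite('pics/t2.png',t)
cv2.imwrite('pics/both2.png',np.hstack([cv2.resize(s[50:410,50:370],(400,450)),cv2.resize(t[100:370,260:500],(400,450))]))
E
```

```text
t 5.5 p [ 0.463  -0.2223  0.4286] yang 8.77 tilt [-0. -0. -1.] w 15.7 gf 44.9 f [-0.4  0.1 -5.2] q [ 0.79  0.09 -0.47  1.33  0.04  1.73  0.48]
dp [ 2.0722  0.362  -0.0057]
```

View pics/both2.png

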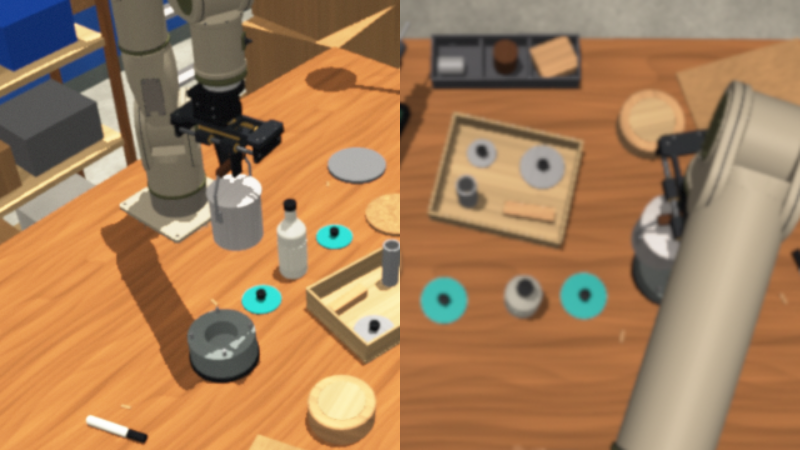

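The pot hangs upright in the gripper at scene-crop (237,210), the warmer is free at (223,345), and the pot's underside is well above the bottle. I'll carry it across.

{"op": "carry_out", "data": {"deltas": [{"hand": 8, "dp": [0.02, 0, 0], "spin": 0}, {"hand": 8, "dp": [0.06, 0.01, 0], "spin": 0}, {"hand": 8, "dp": [0.12, 0.02, 0], "spin": 0}, {"hand": 8, "dp": [0.19, 0.03, 0], "spin": 0}, {"hand": 8, "dp": [0.26, 0.05, 0], "spin": 0}, {"hand": 8, "dp": [0.33, 0.06, 0], "spin": 0}, {"hand": 8, "dp": [0.4, 0.07, 0], "spin": 0}, {"hand": 8, "dp": [0.47, 0.08, 0], "spin": 0}, {"hand": 8, "dp": [0.54, 0.1, 0], "spin": 0}, {"hand": 8, "dp": [0.61, 0.11, 0], "spin": 0}, {"hand": 8, "dp": [0.68, 0.12, 0], "spin": 0}, {"hand": 8, "dp": [0.75, 0.13, 0], "spin": 0}, {"hand": 8, "dp": [0.82, 0.14, 0], "spin": 0}, {"hand": 8, "dp": [0.88, 0.15, 0], "spin": 0}, {"hand": 8, "dp": [0.93, 0.16, 0], "spin": 0}, {"hand": 8, "dp": [0.97, 0.17, 0], "spin": 0}, {"hand": 8, "dp": [0.99, 0.17, 0], "spin": 0}, {"hand": 8, "dp": [1, 0.17, 0], "spin": 0}]}}

```text
time: 7.4
ee_pos: [0.4672, 0.0309, 0.4288]
eef_rot: [0.651, 0.759, -0.0, 0.0]
ft_force: [0.0, -0.3, -4.5]
width: 0.0156
grip_force: 44.9
```

```bash
python3 d.py .4735 .3035 .43
```

```text
t 7.4 p [0.4672 0.0309 0.4288] yang 8.74 tilt [-0. -0. -1.] w 15.6 gf 44.9 f [ 0.  -0.3 -4.5] q [ 0.56 -0.01 -0.7   1.43 -0.01  1.72  0.01]
dp [ 1.0737  0.1908 -0.005 ]
```

{"op": "carry_out", "data": {"deltas": [{"hand": 8, "dp": [0.02, 0, 0], "spin": 0}, {"hand": 8, "dp": [0.06, 0.01, 0], "spin": 0}, {"hand": 8, "dp": [0.12, 0.02, 0], "spin": 0}, {"hand": 8, "dp": [0.19, 0.03, 0], "spin": 0}, {"hand": 8, "dp": [0.26, 0.05, 0], "spin": 0}, {"hand": 8, "dp": [0.33, 0.06, 0], "spin": 0}, {"hand": 8, "dp": [0.4, 0.07, 0], "spin": 0}, {"hand": 8, "dp": [0.47, 0.08, 0], "spin": 0}, {"hand": 8, "dp": [0.54, 0.1, 0], "spin": 0}, {"hand": 8, "dp": [0.61, 0.11, 0], "spin": 0}, {"hand": 8, "dp": [0.68, 0.12, 0], "spin": 0}, {"hand": 8, "dp": [0.75, 0.13, 0], "spin": 0}, {"hand": 8, "dp": [0.82, 0.15, 0], "spin": 0}, {"hand": 8, "dp": [0.88, 0.16, 0], "spin": 0}, {"hand": 8, "dp": [0.93, 0.17, 0], "spin": 0}, {"hand": 8, "dp": [0.97, 0.18, 0], "spin": 0}, {"hand": 8, "dp": [0.99, 0.19, 0], "spin": 0}, {"hand": 8, "dp": [1, 0.19, 0], "spin": 0}]}}

```text
time: 9.2
ee_pos: [0.4765, 0.2852, 0.4286]
eef_rot: [0.651, 0.759, -0.0, -0.0]
ft_force: [-0.8, -0.2, -5.4]
width: 0.0156
grip_force: 44.9
```

```bash
python3 d.py .4735 .3035 .158
```

```text
t 9.2 p [0.4765 0.2852 0.4286] yang 8.72 tilt [-0.  0. -1.] w 15.6 gf 44.9 f [-0.8 -0.2 -5.4] q [ 0.11  0.27 -0.94  1.21  0.22  1.76 -0.62]
dp [ 7.4200e-02 -5.0000e-04  1.0822e+00]
```

{"op": "carry_out", "data": {"deltas": [{"hand": 8, "dp": [0.03, 0, 0.02], "spin": 0}, {"hand": 8, "dp": [0.06, 0, 0.06], "spin": 0}, {"hand": 8, "dp": [0.074, 0, 0.12], "spin": 0}, {"hand": 8, "dp": [0.074, 0, 0.19], "spin": 0}, {"hand": 8, "dp": [0.074, 0, 0.26], "spin": 0}, {"hand": 8, "dp": [0.074, 0, 0.34], "spin": 0}, {"hand": 8, "dp": [0.074, 0, 0.42], "spin": 0}, {"hand": 8, "dp": [0.074, 0, 0.5], "spin": 0}, {"hand": 8, "dp": [0.074, 0, 0.58], "spin": 0}, {"hand": 8, "dp": [0.074, 0, 0.66], "spin": 0}, {"hand": 8, "dp": [0.074, 0, 0.74], "spin": 0}, {"hand": 8, "dp": [0.074, 0, 0.81], "spin": 0}, {"hand": 8, "dp": [0.074, 0, 0.87], "spin": 0}, {"hand": 8, "dp": [0.074, 0, 0.92], "spin": 0}, {"hand": 8, "dp": [0.074, 0, 0.96], "spin": 0}, {"hand": 8, "dp": [0.074, 0, 0.98], "spin": 0}, {"hand": 8, "dp": [0.074, 0, 1], "spin": 0}, {"hand": 8, "dp": [0.074, 0, 1], "spin": 0}, {"hand": 8, "dp": [0.074, 0, 1], "spin": 0}]}}

```text
time: 11.1
ee_pos: [0.4737, 0.3033, 0.1792]
eef_rot: [0.651, 0.759, 0.0, 0.0]
ft_force: [-0.4, -0.3, -5.9]
width: 0.0154
grip_force: 44.9
```

```bash
python3 d.py .4735 .3035 .1593; python3 - <<'E'
from h import *
s=camera('scene')[:,:,::-1];t=camera('top')[:,:,::-1]
cv2.imwrite('pics/s3.png',s);cv2.imwrite('pics/t3.png',t)
cv2.imwrite('pics/both3.png',np.hstack([cv2.resize(s[120:270,290:450],(400,375)),cv2.resize(t[200:350,170:330],(400,375))]))
for n,im in(('top',t),('scene',s)):
    H=cv2.cvtColor(im,cv2.COLOR_BGR2HSV).astype(int)
E
```

```text
t 11.1 p [0.4737 0.3033 0.1792] yang 8.72 tilt [ 0.001  0.    -1.   ] w 15.4 gf 44.9 f [-0.4 -0.3 -5.9] q [ 0.1   0.36 -0.91  1.65  0.29  1.28 -0.71]
dp [ 0.0008 -0.0008  0.0795]
```

View pics/both3.png

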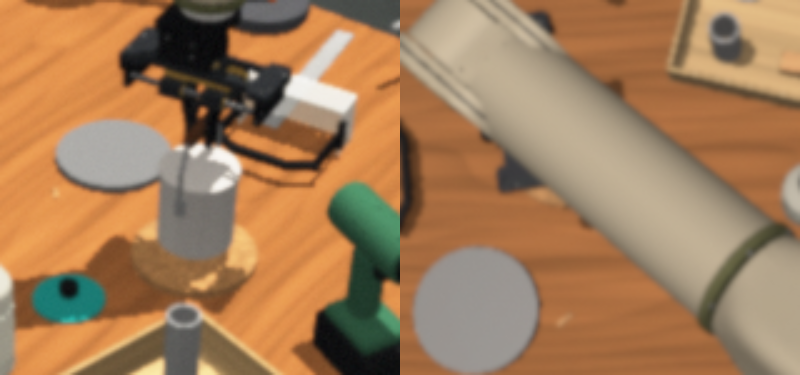

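The pot hangs upright about 20 mm above the trivet, and both are centred near scene-crop (197,250). The gripper clears the goggles. I'll lower it gently and watch the force.

{"op": "carry_out", "data": {"deltas": [{"hand": 8, "dp": [0, 0, 0.012], "spin": 0}, {"hand": 8, "dp": [0, 0, 0.024], "spin": 0}, {"hand": 8, "dp": [0, 0, 0.036], "spin": 0}, {"hand": 8, "dp": [0, 0, 0.046], "spin": 0}, {"hand": 8, "dp": [0, 0, 0.056], "spin": 0}, {"hand": 8, "dp": [0, 0, 0.062], "spin": 0}, {"hand": 8, "dp": [0, 0, 0.068], "spin": 0}, {"hand": 8, "dp": [0, 0, 0.073], "spin": 0}, {"hand": 8, "dp": [0, 0, 0.077], "spin": 0}, {"hand": 8, "dp": [0, 0, 0.08], "spin": 0}, {"hand": 8, "dp": [0, 0, 0.08], "spin": 0}, {"hand": 8, "dp": [0, 0, 0.08], "spin": 0}]}}

```text
time: 12.4
ee_pos: [0.4735, 0.3032, 0.1588]
eef_rot: [0.651, 0.759, 0.0, 0.0]
ft_force: [-0.0, 0.6, -4.7]
width: 0.0154
grip_force: 44.9
```

{"op": "carry_out", "data": {"deltas": [{"hand": 8, "dp": [0, 0, 0.002], "spin": 0}, {"hand": 8, "dp": [0, 0, 0.004], "spin": 0}, {"hand": 8, "dp": [0, 0, 0.004], "spin": 0}]}}

```text
time: 12.7
ee_pos: [0.4736, 0.3034, 0.1582]
eef_rot: [0.651, 0.759, 0.0, 0.0]
ft_force: [-1.6, -0.1, 0.7]
width: 0.0156
grip_force: 44.9
```

The force has reversed, so the pot is resting on the trivet. I'll open the fingers and rise straight up.

{"op": "carry_out", "data": {"deltas": [{"hand": 18, "dp": [0, 0, 0], "spin": 0}, {"hand": 24, "dp": [0, 0, 0], "spin": 0}, {"hand": 36, "dp": [0, 0, 0], "spin": 0}, {"hand": 50, "dp": [0, 0, 0], "spin": 0}, {"hand": 50, "dp": [0, 0, 0], "spin": 0}, {"hand": 50, "dp": [0, 0, 0], "spin": 0}, {"hand": 50, "dp": [0, 0, -0.04], "spin": 0}, {"hand": 50, "dp": [0, 0, -0.12], "spin": 0}, {"hand": 50, "dp": [0, 0, -0.24], "spin": 0}, {"hand": 50, "dp": [0, 0, -0.38], "spin": 0}, {"hand": 50, "dp": [0, 0, -0.52], "spin": 0}, {"hand": 50, "dp": [0, 0, -0.6], "spin": 0}, {"hand": 50, "dp": [0, 0, -0.6], "spin": 0}]}}

```text
time: 14.0
ee_pos: [0.4742, 0.3042, 0.3115]
eef_rot: [0.651, 0.759, 0.002, 0.001]
ft_force: [0.4, -0.1, 1.1]
width: 0.0501
grip_force: 0.0
```

```bash
python3 d.py .665 -.052 .3; cat > m3.py <<'E'
from h import *
t=camera('top')[:,:,::-1].copy();s=camera('scene')[:,:,::-1].copy()
cv2.imwrite('pics/s4.png',s);cv2.imwrite('pics/t4.png',t)
cv2.imwrite('pics/both4.png',np.hstack([cv2.resize(s[270:370,180:280],(400,400),interpolation=2),cv2.resize(t[220:300,385:465],(400,400),interpolation=2)]))
HT=cv2.cvtColor(t,cv2.COLOR_BGR2HSV).astype(int);print(HT[260,410:445:4].tolist())
E
python3 m3.py
```

```text
t 14.0 p [0.4742 0.3042 0.3115] yang 8.73 tilt [ 0.005  0.003 -1.   ] w 50.1 gf 0.0 f [ 0.4 -0.1  1.1] q [ 0.12  0.28 -0.94  1.45  0.22  1.52 -0.66]
dp [-1.5244  0.5379  0.0459]
[[43, 12, 148], [43, 12, 146], [43, 12, 145], [43, 12, 143], [43, 12, 145], [40, 11, 143], [45, 12, 83], [45, 10, 146], [50, 11, 144]]
```

View pics/both4.png

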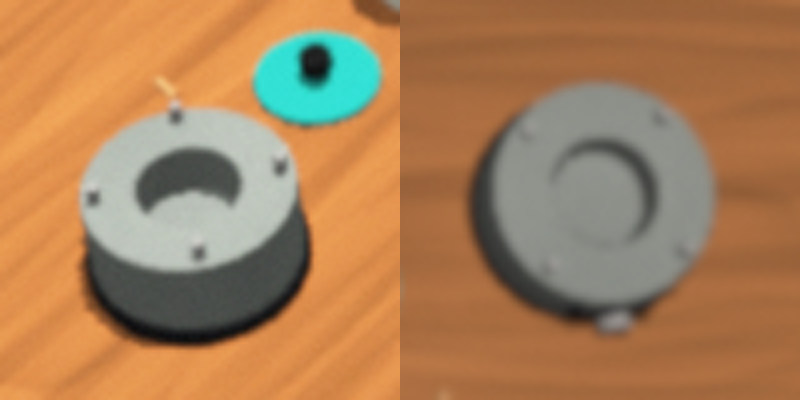

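The warmer is free and unmoved, with its rim centred near (603,193) in the top crop, i.e. top pixel (425.6,258.6). The dial is at (615,320). Next I measure the rim and check the pot on the trivet.

```bash
python3 - <<'E'
from h import *
for n,f,(x,y,w,h),th in(('top','t4',(395,228,70,65),118),('scene','s4',(190,285,75,75),125)):
    im=cv2.imread(f'pics/{f}.png');H=cv2.cvtColor(im,cv2.COLOR_BGR2HSV)[y:y+h,x:x+w]
    m=((H[...,1]<50)&(H[...,2]>th)).astype('uint8');m=cv2.morphologyEx(m,cv2.MORPH_OPEN,np.ones((5,5)))
    c=cv2.convexHull(biggest(m))[:,0]+[x,y];P=cast(n,c,.07);q=circ(P);print(n,q[0].round(4),q[1].round(4),np.abs(np.linalg.norm(P[:,:2]-q[0],axis=1)-q[1]).max().round(4))
E
python3 - <<'E'
import cv2,numpy as np
s=cv2.imread('pics/s4.png');t=cv2.imread('pics/t4.png')
cv2.imwrite('pics/c5.png',np.hstack([cv2.resize(s[120:270,290:450],(400,375)),cv2.resize(t[200:350,170:330],(400,375))]))
E
```

```text
top [ 0.4591 -0.2946] 0.0675 0.001
scene [ 0.4603 -0.2981] 0.0683 0.0028
```

View pics/c5.png

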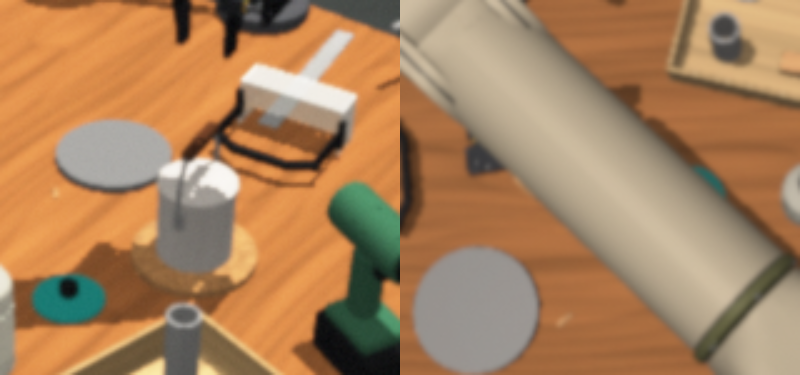

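The pot stands upright and free in the middle of the trivet at scene-crop (197,225). The warmer centre comes out at about (0.460, -0.297). Now I move over to the cover.

{"op": "carry_out", "data": {"deltas": [{"hand": 50, "dp": [-0.07, 0.02, 0], "spin": 0}, {"hand": 50, "dp": [-0.2, 0.07, 0], "spin": 0}, {"hand": 50, "dp": [-0.35, 0.12, 0], "spin": 0}, {"hand": 50, "dp": [-0.5, 0.18, 0], "spin": 0}, {"hand": 50, "dp": [-0.65, 0.23, 0], "spin": 0}, {"hand": 50, "dp": [-0.8, 0.3, 0], "spin": 0}, {"hand": 50, "dp": [-0.93, 0.4, 0], "spin": 0}, {"hand": 50, "dp": [-1, 0.5, 0], "spin": 0}, {"hand": 50, "dp": [-1, 0.54, 0], "spin": 0}, {"hand": 50, "dp": [-1, 0.54, 0], "spin": 0}]}}

```text
time: 15.1
ee_pos: [0.6452, 0.076, 0.3055]
eef_rot: [0.652, 0.759, -0.001, -0.001]
ft_force: [0.6, 0.1, -0.3]
width: 0.0501
grip_force: 0.0
```

```bash
python3 d.py .665 -.052 .15; python3 - <<'E'
from h import *
# refine: knob in the first pictures, both views triangulated; tube foot & crate for clearance
T=np.array([[345.4,198.5]]);S=np.array([[349,310.4]])
o1,d1=ray('top',T);o2,d2=ray('scene',S);A=np.c_[d1[0],-d2[0]];k=np.linalg.lstsq(A,o2-o1,rcond=None)[0]
print(o1+k[0]*d1[0],o2+k[1]*d2[0])
print('tube',cast('top',[[300,208]],.116),'crate edges',cast('top',[[370,186],[357,246],[292,170],[278,228]],.06))
E
```

```text
t 15.1 p [0.6452 0.076  0.3055] yang 8.68 tilt [-0.003  0.001 -1.   ] w 50.1 gf 0.0 f [ 0.6  0.1 -0.3] q [ 0.34  0.47 -0.79  1.21  0.32  1.59 -0.23]
dp [-0.5186  0.0029  0.6215]
[ 0.66558535 -0.05219466  0.0241813 ] [ 0.66496526 -0.05281599  0.02403702]
tube [[0.60840445 0.09368306 0.116     ]] crate edges [[ 0.69673466 -0.13014154  0.06      ]
 [ 0.49973655 -0.08353881  0.06      ]
 [ 0.75217935  0.12203582  0.06      ]
 [ 0.55871019  0.16490025  0.06      ]]
```

{"op": "carry_out", "data": {"deltas": [{"hand": 38, "dp": [-0.12, 0, 0], "spin": 0}, {"hand": 38, "dp": [-0.26, 0, 0], "spin": 0}, {"hand": 38, "dp": [-0.4, 0, 0], "spin": 0}, {"hand": 38, "dp": [-0.5, 0.003, 0.06], "spin": 0}, {"hand": 38, "dp": [-0.52, 0.003, 0.18], "spin": 0}, {"hand": 38, "dp": [-0.52, 0.003, 0.32], "spin": 0}, {"hand": 38, "dp": [-0.52, 0.003, 0.46], "spin": 0}, {"hand": 38, "dp": [-0.52, 0.003, 0.6], "spin": 0}, {"hand": 38, "dp": [-0.52, 0.003, 0.72], "spin": 0}, {"hand": 38, "dp": [-0.52, 0.003, 0.8], "spin": 0}, {"hand": 38, "dp": [-0.52, 0.003, 0.82], "spin": 0}, {"hand": 38, "dp": [-0.52, 0.003, 0.82], "spin": 0}, {"hand": 38, "dp": [-0.52, 0.003, 0.82], "spin": 0}]}}

```text
time: 16.4
ee_pos: [0.6657, -0.0515, 0.1042]
eef_rot: [0.651, 0.759, 0.001, 0.001]
ft_force: [0.4, -0.2, 1.0]
width: 0.038
grip_force: 0.0
```

```bash
python3 d.py .6653 -.0525 .0155; python3 - <<'E'
from h import *
s=camera('scene')[:,:,::-1].copy()
cv2.imwrite('pics/c6.png',cv2.resize(s[220:340,280:440],(800,600),interpolation=2))
E
```

```text
t 16.4 p [ 0.6657 -0.0515  0.1042] yang 8.74 tilt [ 0.002  0.    -1.   ] w 38.0 gf 0.0 f [ 0.4 -0.2  1. ] q [ 0.5   0.61 -0.71  1.45  0.4   1.23 -0.1 ]
dp [-0.0037 -0.0029  0.355 ]
```

View pics/c6.png

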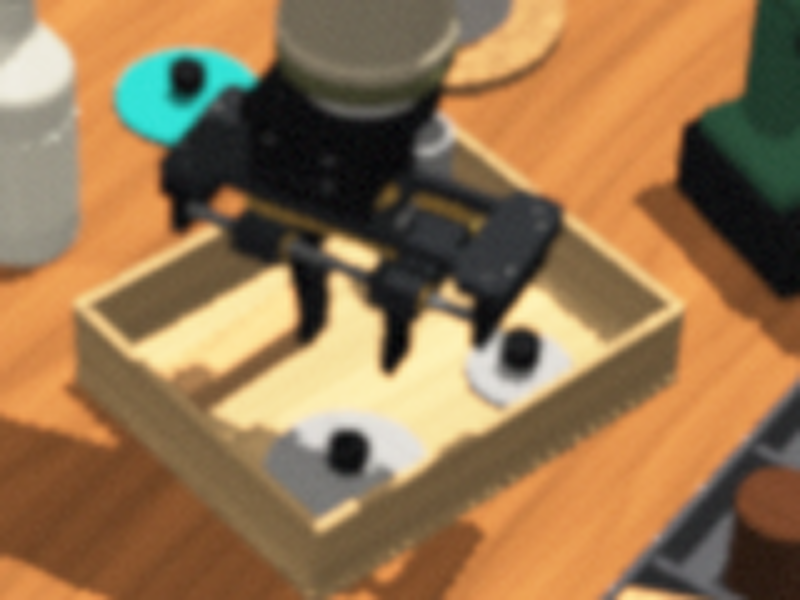

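The fingers at (312,335) and (392,365) straddle the axis directly above the large cover's knob at (347,450), and the tube, offcut and small cover are clear. I'll descend and grip the knob.

{"op": "carry_out", "data": {"deltas": [{"hand": 38, "dp": [-0.004, -0.003, 0.06], "spin": 0}, {"hand": 38, "dp": [-0.004, -0.003, 0.14], "spin": 0}, {"hand": 38, "dp": [-0.004, -0.003, 0.22], "spin": 0}, {"hand": 38, "dp": [-0.004, -0.003, 0.28], "spin": 0}, {"hand": 38, "dp": [-0.004, -0.003, 0.32], "spin": 0}, {"hand": 38, "dp": [-0.004, -0.003, 0.34], "spin": 0}, {"hand": 38, "dp": [-0.004, -0.003, 0.352], "spin": 0}, {"hand": 38, "dp": [-0.004, -0.003, 0.352], "spin": 0}, {"hand": 38, "dp": [-0.004, -0.003, 0.352], "spin": 0}]}}

```text
time: 17.35
ee_pos: [0.6652, -0.053, 0.0155]
eef_rot: [0.651, 0.759, 0.0, 0.0]
ft_force: [0.2, 0.7, -0.3]
width: 0.0379
grip_force: 0.0
```

```bash
python3 d.py .6653 -.0525 .0155
```

```text
t 17.35 p [ 0.6652 -0.053   0.0155] yang 8.72 tilt [ 0.001 -0.    -1.   ] w 37.9 gf 0.0 f [ 0.2  0.7 -0.3] q [ 0.48  0.7  -0.67  1.51  0.47  1.09 -0.13]
dp [0.0019 0.0008 0.    ]
```

{"op": "carry_out", "data": {"deltas": [{"hand": 28, "dp": [0, 0, 0], "spin": 0}, {"hand": 22, "dp": [0, 0, 0], "spin": 0}, {"hand": 16, "dp": [0, 0, 0], "spin": 0}, {"hand": 16, "dp": [0, 0, 0], "spin": 0}, {"hand": 16, "dp": [0, 0, 0], "spin": 0}, {"hand": 16, "dp": [0, 0, 0], "spin": 0}, {"hand": 16, "dp": [0, 0, -0.02], "spin": 0}, {"hand": 16, "dp": [0, 0, -0.06], "spin": 0}, {"hand": 16, "dp": [0, 0, -0.12], "spin": 0}, {"hand": 16, "dp": [0, 0, -0.2], "spin": 0}, {"hand": 16, "dp": [0, 0, -0.3], "spin": 0}, {"hand": 16, "dp": [0, 0, -0.4], "spin": 0}, {"hand": 16, "dp": [0, 0, -0.5], "spin": 0}, {"hand": 16, "dp": [0, 0, -0.6], "spin": 0}, {"hand": 16, "dp": [0, 0, -0.66], "spin": 0}, {"hand": 16, "dp": [0, 0, -0.68], "spin": 0}, {"hand": 16, "dp": [0, 0, -0.68], "spin": 0}], "force": 30}}

```text
time: 19.05
ee_pos: [0.6648, -0.053, 0.1852]
eef_rot: [0.651, 0.759, 0.0, 0.0]
ft_force: [-0.4, -0.1, -2.3]
width: 0.0234
grip_force: 30.0
```

```bash
python3 d.py .460 -.297 .1
```

```text
t 19.05 p [ 0.6648 -0.053   0.1852] yang 8.72 tilt [ 0.001 -0.    -1.   ] w 23.4 gf 30.0 f [-0.4 -0.1 -2.3] q [ 0.51  0.55 -0.73  1.36  0.36  1.37 -0.06]
dp [-0.8406 -0.9579  0.3404]
```

{"op": "carry_out", "data": {"deltas": [{"hand": 16, "dp": [-0.02, -0.02, 0], "spin": 0}, {"hand": 16, "dp": [-0.06, -0.07, 0], "spin": 0}, {"hand": 16, "dp": [-0.12, -0.14, 0], "spin": 0}, {"hand": 16, "dp": [-0.18, -0.21, 0], "spin": 0}, {"hand": 16, "dp": [-0.24, -0.28, 0], "spin": 0}, {"hand": 16, "dp": [-0.3, -0.35, 0], "spin": 0}, {"hand": 16, "dp": [-0.36, -0.42, 0], "spin": 0}, {"hand": 16, "dp": [-0.42, -0.49, 0], "spin": 0}, {"hand": 16, "dp": [-0.48, -0.56, 0], "spin": 0}, {"hand": 16, "dp": [-0.54, -0.63, 0], "spin": 0}, {"hand": 16, "dp": [-0.6, -0.7, 0], "spin": 0}, {"hand": 16, "dp": [-0.66, -0.77, 0], "spin": 0}, {"hand": 16, "dp": [-0.72, -0.83, 0], "spin": 0}, {"hand": 16, "dp": [-0.78, -0.89, 0], "spin": 0}, {"hand": 16, "dp": [-0.82, -0.94, 0], "spin": 0}, {"hand": 16, "dp": [-0.84, -0.958, 0], "spin": 0}, {"hand": 16, "dp": [-0.84, -0.958, 0], "spin": 0}, {"hand": 16, "dp": [-0.84, -0.958, 0], "spin": 0}]}}

```text
time: 20.85
ee_pos: [0.4601, -0.2961, 0.1845]
eef_rot: [0.651, 0.759, 0.0, -0.0]
ft_force: [0.8, -0.5, -1.3]
width: 0.0231
grip_force: 30.0
```

```bash
python3 d.py .460 -.297 .0795; python3 - <<'E'
from h import *
s=camera('scene')[:,:,::-1].copy();t=camera('top')[:,:,::-1].copy()
cv2.imwrite('pics/c7.png',np.hstack([cv2.resize(s[230:370,160:300],(400,400),interpolation=2),cv2.resize(t[200:300,380:480],(400,400),interpolation=2)]))
E
```

```text
t 20.85 p [ 0.4601 -0.2961  0.1845] yang 8.76 tilt [-0.     0.001 -1.   ] w 23.1 gf 30.0 f [ 0.8 -0.5 -1.3] q [ 1.08  0.26 -0.69  1.69  0.17  1.26  0.51]
dp [-0.0038 -0.0009  0.4198]
```

View pics/c7.png

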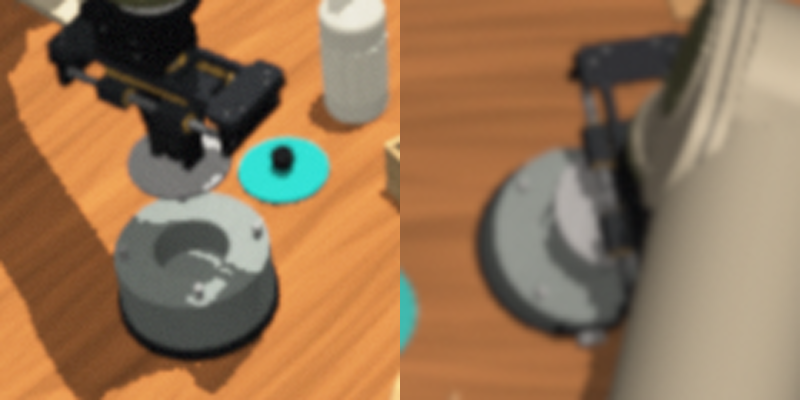

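The cover hangs flat and level right above the warmer: disc at (180,165), warmer at (195,255) in the scene crop. I'll lower it gently.

{"op": "carry_out", "data": {"deltas": [{"hand": 16, "dp": [-0.004, 0, 0.04], "spin": 0}, {"hand": 16, "dp": [-0.004, 0, 0.1], "spin": 0}, {"hand": 16, "dp": [-0.004, 0, 0.18], "spin": 0}, {"hand": 16, "dp": [-0.004, 0, 0.25], "spin": 0}, {"hand": 16, "dp": [-0.004, 0, 0.31], "spin": 0}, {"hand": 16, "dp": [-0.004, 0, 0.35], "spin": 0}, {"hand": 16, "dp": [-0.004, 0, 0.375], "spin": 0}, {"hand": 16, "dp": [-0.004, 0, 0.39], "spin": 0}, {"hand": 16, "dp": [-0.004, 0, 0.4], "spin": 0}, {"hand": 16, "dp": [-0.004, 0, 0.407], "spin": 0}, {"hand": 16, "dp": [-0.004, 0, 0.412], "spin": 0}, {"hand": 16, "dp": [-0.004, 0, 0.416], "spin": 0}, {"hand": 16, "dp": [-0.004, 0, 0.416], "spin": 0}, {"hand": 16, "dp": [-0.004, 0, 0.416], "spin": 0}]}}

```text
time: 22.35
ee_pos: [0.4601, -0.2979, 0.081]
eef_rot: [0.651, 0.759, -0.0, 0.0]
ft_force: [-0.5, -0.2, -2.1]
width: 0.0228
grip_force: 30.0
```

```bash
python3 d.py .460 -.297 .0795
```

```text
t 22.35 p [ 0.4601 -0.2979  0.081 ] yang 8.72 tilt [ 0. -0. -1.] w 22.8 gf 30.0 f [-0.5 -0.2 -2.1] q [ 1.05  0.37 -0.66  1.8   0.25  1.06  0.45]
dp [0.0038 0.0004 0.0059]
```

{"op": "carry_out", "data": {"deltas": [{"hand": 16, "dp": [0, 0, 0.003], "spin": 0}, {"hand": 16, "dp": [0, 0, 0.006], "spin": 0}, {"hand": 16, "dp": [0, 0, 0.006], "spin": 0}]}}

```text
time: 22.65
ee_pos: [0.4599, -0.2978, 0.0792]
eef_rot: [0.651, 0.759, -0.0, -0.0]
ft_force: [-0.8, 0.8, -1.2]
width: 0.0232
grip_force: 30.0
```

```bash
python3 d.py
```

```text
t 22.65 p [ 0.4599 -0.2978  0.0792] yang 8.72 tilt [-0.  0. -1.] w 23.2 gf 30.0 f [-0.8  0.8 -1.2] q [ 1.05  0.37 -0.66  1.8   0.26  1.06  0.45]
```

{"op": "carry_out", "data": {"deltas": [{"hand": 16, "dp": [0, 0, 0.002], "spin": 0}, {"hand": 16, "dp": [0, 0, 0.004], "spin": 0}, {"hand": 16, "dp": [0, 0, 0.004], "spin": 0}]}}

```text
time: 22.95
ee_pos: [0.46, -0.2979, 0.079]
eef_rot: [0.651, 0.759, -0.0, 0.0]
ft_force: [-3.6, 1.9, 7.6]
width: 0.0229
grip_force: 30.0
```

It is firmly seated. I'll ease off a touch, open, and rise.

{"op": "carry_out", "data": {"deltas": [{"hand": 16, "dp": [0, 0, -0.002], "spin": 0}, {"hand": 16, "dp": [0, 0, -0.002], "spin": 0}, {"hand": 26, "dp": [0, 0, -0.002], "spin": 0}, {"hand": 32, "dp": [0, 0, -0.002], "spin": 0}, {"hand": 42, "dp": [0, 0, -0.002], "spin": 0}, {"hand": 44, "dp": [0, 0, -0.002], "spin": 0}, {"hand": 44, "dp": [0, 0, -0.002], "spin": 0}, {"hand": 44, "dp": [0, 0, -0.04], "spin": 0}, {"hand": 44, "dp": [0, 0, -0.12], "spin": 0}, {"hand": 44, "dp": [0, 0, -0.25], "spin": 0}, {"hand": 44, "dp": [0, 0, -0.4], "spin": 0}, {"hand": 44, "dp": [0, -0.15, -0.6], "spin": 0}, {"hand": 44, "dp": [-0.15, -0.15, -0.75], "spin": 0}, {"hand": 44, "dp": [-0.3, -0.15, -0.75], "spin": 0}, {"hand": 44, "dp": [-0.5, -0.15, -0.75], "spin": 0}, {"hand": 44, "dp": [-0.7, -0.15, -0.75], "spin": 0}, {"hand": 44, "dp": [-0.8, -0.15, -0.75], "spin": 0}, {"hand": 44, "dp": [-0.8, -0.15, -0.75], "spin": 0}]}}

```text
time: 24.75
ee_pos: [0.4519, -0.5049, 0.2647]
eef_rot: [0.653, 0.757, 0.0, -0.001]
ft_force: [-0.2, 0.5, 0.0]
width: 0.0443
grip_force: 0.0
```

```bash
python3 d.py; python3 - <<'E'
from h import *
s=camera('scene')[:,:,::-1].copy();t=camera('top')[:,:,::-1].copy()
cv2.imwrite('pics/s8.png',s);cv2.imwrite('pics/t8.png',t)
r=lambda im,x,y,w,h:cv2.resize(im[y:y+h,x:x+w],(400,300),interpolation=2)
cv2.imwrite('pics/c8.png',np.vstack([np.hstack([r(s,160,270,133,100),r(t,385,225,80,60)]),np.hstack([r(s,280,170,213,160),r(t,180,165,200,150)])]))
E
```

```text
t 24.75 p [ 0.4519 -0.5049  0.2647] yang 8.47 tilt [-0.001  0.001 -1.   ] w 44.3 gf 0.0 f [-0.2  0.5  0. ] q [ 1.15  0.5  -0.58  1.21  0.26  1.51  0.76]
```

View pics/c8.png

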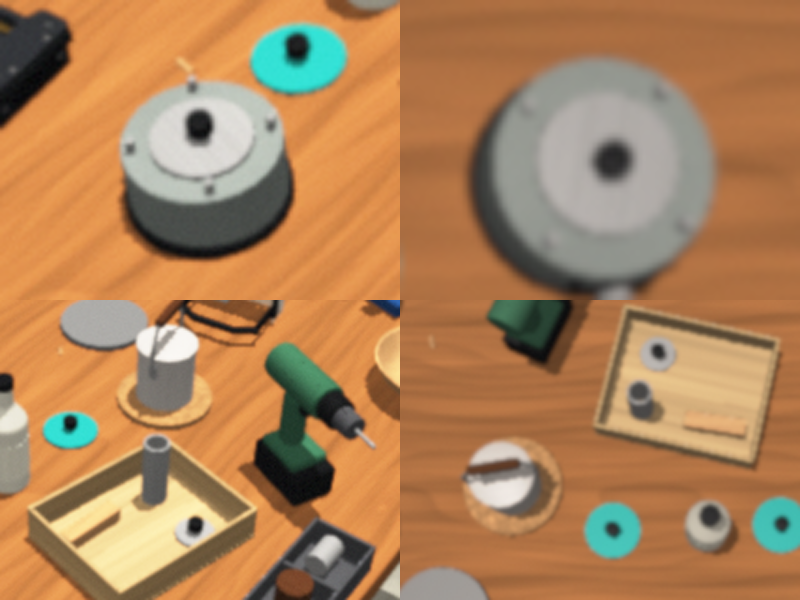

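The pictures show the cover lying flat and centred inside the pins, with its knob at (612,160) in the top crop and the opening fully closed. The pot is upright on the trivet, and the tube, offcut and small cover stay where they were in the crate. The gripper is clear of everything, so I'm handing in.

```bash
python3 -c "
from bench import *
print(close_job())"
```

```text
the job is handed in; nothing more can be done
None
```

The job is handed in at about 25 s: the glue pot stands upright in the middle of the cork trivet and the larger steel cover lies flat over the warmer's opening, closing it fully; nothing else in the crate or on the bench was seen to move.

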